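# Open the culture chest's sliding door and put a flask in

### The job

Slide the chest's lower door (the one with the sunken finger cup) fully home under its neighbour: press it on through its stiff end catch until it will go no further, without forcing it, and leave the neighbour door where it is. Then take the stoppered flask that stands by itself beside the chest and set it down gently, upright, on the floor of the bay you have opened, and leave everything else on the bench undisturbed.

Things in the scene. Friction and masses are not known exactly. Their poses are not given: they have to be found in the camera images.
- chest: Fixed wooden chest, 220 (x) by 420 (y) by 171 mm high, open-topped, with two sliding doors on a double track. Origin: centre of its underside, on the bench; x to its far side, y along the tracks, z up. Inner walls at x = +-103 mm, y = +-200 mm; inner floor 30 mm above the bench. A 14 mm wide track ledge runs along each long side at height 145 to 149 mm (178 mm clear between them).
- low_edge (a point): Middle of the lower door's trailing (+y) end, on its top face (156 mm above the bench); axes as the chest's. The door is a 6 mm sheet, 194 (x) by 210 mm (y, all towards -y from here). Over its middle 160 mm the end is folded down, a flange 20 mm deep, 6 mm thick. It starts 0 to 26 mm from the chest's +y end wall (little or no room for a finger); fully home 140 to 156 mm from it.
- cup (a point): Centre of the mouth of the finger cup in the lower door, level with its top face, 58 mm from low_edge along the chest's -y. Mouth 70 (x) by 56 mm (y), upright walls, flat floor 18 mm below the mouth. The cup passes under the neighbour, but a finger in it does not: the neighbour's edge bars it about half-way; from there push the door by its trailing end.
- top_door (a joint): Travel of the upper (neighbour) door along the chest's +y, m: starts anywhere from 0 to 0.020. It slides easily (about 3 N) and is to be left where it is (within 10 mm).
- top_edge (a point): Middle of the upper door's +y end, on its top face (166 mm above the bench). This door is a 6 mm aluminium sheet, 194 (x) by 210 mm (y), reaching 210 mm from here along the chest's -y, underside 4 mm above the lower door's top; a dark bar handle, 16 mm high, stands on it 185 mm from here.
- bay_floor (a point): Point on the chest's inner floor (30 mm above the bench), in the middle of the bay that the lower door uncovers, 75 mm from the chest's +y end wall: the bay is 140 to 156 mm long (y), from that wall to the trailing end of the fully home door, and 206 mm wide (x). Axes as the chest's.
- flask: Loose conical glass flask with a black rubber stopper, about 0.17 to 0.34 kg, upright on the bench to the left or right of the chest. Origin: centre of its underside; z up. 74 mm wide at the base (6 mm up), 60 mm at 48 mm, neck 37 mm wide at 72 mm with a 44 mm wide lip from 74 to 78 mm, stopper 42 mm wide from 78 to 106 mm (the top): grip it by the stopper.
- jar: Bystander: loose straight-sided glass jar with a flat white lid, 72 mm wide, 85 mm high, on the side of the chest where the flask is not. Origin: centre of its underside.
- dishes: Bystander: loose stack of three culture dishes, 91 mm wide, 45 mm high. Origin: centre of its underside.
- beaker: Bystander: loose open glass beaker, 72 mm wide, 90 mm high. Origin: centre of its underside.
- spray: Bystander: loose white bottle with a blue cap, 68 mm wide, 170 mm high. Origin: centre of its underside.
- catch (a joint): Push catch under the neighbour, out of sight, m: 0 at the start, 0.006 pressed. The door slides to -y against 5 N (stays where left) until, 134 to 150 mm from the +y wall, it meets the catch (where varies, not given: feel for it); this yields to about 12 N, moves 6 mm with the door and stays pressed; then a rigid stop. Pushing the door with over 32 N is forcing it.
Mind the look-alikes: they are no part of the job. What is shaped like the flask but blue is not meant.

How it is judged (in metres and radians):
On the way:
1. the lower door is fully home under its neighbour, its end catch pressed (value of joint catch above 0.004 m and y of low_edge in the frame of chest below 0.07 m), for 0.2 s.
At the end, for the whole second after the job is handed in: The end catch is pressed by at least 4 of its 6 mm with the lower door's trailing end at least 130 mm from the chest's end wall, and the flask stands still and upright (within 0.1 rad) on the floor of the opened bay, its centre at least 10 mm from that wall and 23 mm from the walls along the chest (all of step 1 and x of flask in the frame of chest between -0.08 and 0.08 m and y of flask in the frame of chest between 0.085 and 0.19 m and z of flask in the frame of chest between 0.025 and 0.034 m and angle between flask's own z axis and vertical below 0.1 rad and linear speed of flask below 0.02 m/s); the robot touches nothing.
It fails at once if the neighbour door is shifted by more than 10 mm (distance of top_edge from where it was at the start of the episode above 0.01 m).
It fails at once if the lower door is forced (pushed with more than 32 N) (contact force between any of the arm, the fingers and low_door above 32 N).
It fails at once if the flask is dropped into the chest (falls faster than 0.6 m/s there) (linear speed of flask above 0.6 m/s and horizontal distance between flask and bay_floor below 0.06 m and height (world z) of flask below 0.1 m).
It fails at once if the flask is knocked over (angle between flask's own z axis and vertical above 0.7 rad).
It fails at once if a bystander is moved by more than 30 mm (distance of any of jar, dishes, beaker, spray from where it was at the start of the episode above 0.03 m).
It also fails if it takes over 64 s, if anything falls off the work surface, if the arm or the gripper's body presses on something with over 40 N, if the wrist force passes 120 N, or if a joint passes its speed limit or range.

### The arm

A 7-joint arm with a two-finger parallel gripper is mounted at the origin on the work surface. World frame = base frame: x ahead of the robot, y to its left, z up, the work surface at z = 0. Lengths are in mm, angles in rad, forces in N, time in s.
With the tool pointing down it reaches from about 350 to 900 mm from the base axis. Payload 19.9 kg.
Tool frame: the origin (TCP) lies midway between the tips of the shut fingers; the grasp point (between the pads) lies 19 mm behind it (grip_point_offset is the distance from the TCP to the grasp point, in mm); z points along the fingers, y is the line along which they close (so a half turn about z gives the same grasp; the last joint's range is limited). The gripper opens to 85 mm and grips with 20 to 120 N. Pads are 22 mm wide; open, the fingers measure 114 mm over their backs; the gripper's body (76 mm by 85 mm) begins 54 mm behind the grasp point. The pads swing forward as they close: fully open they stand 13 mm farther back than shut.
Start: joints at [-1.379, 0.417, -0.01, 1.614, 0.005, 1.111, -0.053], TCP at [144.18, 608.123, 231.26] pointing down, gripper open.
Joint ranges: [-2.81, 2.81], [-0.39, 2.02], [-1.27, 1.25], [0.06, 2.57], [-1.19, 4.33], [0.19, 2], [-2.82, 2.82]. Speed limits (rad/s): [1.89, 1.89, 2.39, 2.39, 3.01, 3.01, 3.01].

### API

Orientations are given as a rotation vector (axis times angle).
In Python, from rig import * gives the robot as it stands.
- The arm moves only by the tool apply_moves, never from a script. Its argument "series" is a list of rows, each an object with "dp": the shift along the tool's x, y, z in mm, a list of three; "turn": the turn, a rotation vector about the tool's x, y, z in degrees, a list of three. A call has 1 to 12 rows; each row shifts and turns the commanded pose from where the row before left it, along the tool's axes as they then stand; what a row does not reach is not made up. A row lasts 1/12 s, in which the tool goes at most 41.7 mm and 7.16 degrees, less where a joint would pass 70% of its speed; a pose out of reach is approached as far as the arm can. A call is refused whole if a number of a shift passes 41.7 or a number of a turn 7.16, either way. A call with a gripper value outside its range is refused whole. "fingers" is the closure, from 0 (fully open) to 1 (shut), set as the call begins (left out, the last holds). The fingers move at their own pace and stop on an object; "newtons" is the grip in N (left out, the last holds). Time passes only in rows, so rows that do not move let the fingers close. It gives the time, the measured TCP pose, the force and the opening at its end, in the units of the state.
- sense(): the state, without advancing time (a new reading comes with each control period).
- get_image(name): name is "side" or "top"; returns a dict with "color" (480x640x3 uint8, blue, green, red), "fx", "fy", "cx", "cy" (pixels), "extrinsics" (4x4, takes a point from camera to world coordinates). Camera axes: x right, y down, z forward; pixel columns grow to the right and rows downward; lengths in mm; the calibration is good to about 2 mm. A picture is of the moment at which its call begins. There is no depth.
- finish_job(): hands the job in, once; it reports no verdict.
Trained networks look in a picture, given as the dict that the camera call returned (one of the last four; its "shot" number tells which), for a name from the list of things; names that differ only in an ending like _2 or _b are one class to them, and where a whole thing is asked for, a point or a joint stands for the part that bears it (a point fixed in the world has none). Each returns a list of dicts, best first, with "score" (0 to 1); they miss things now and then, are a little off and sometimes report something else, mostly with a low value. They report only what shows in the picture. A call takes as long as a camera call. They do not tell look-alikes from the thing itself.
- find_in(label, picture): "location" ([column, row] in pixels, amid what is visible of it).
- pinpoint(label, picture): "location" ([column, row] in pixels: a listed point, or the origin of a listed thing).
The state is a dict: "clock": time; "q": joint angles; "joint_vel": joint speeds; "effort": joint torques, N m; "ee_pos": TCP position; "ee_rot": TCP orientation; "contact_force": force on the tool from outside, world axes, zero at the start; "torque": the same for the moment, N m; "grip_width": finger opening in mm.
Only numpy, scipy, OpenCV 4.12 (cv2) and the standard library are available. Lean on these libraries where they do the work, as an engineer would, in place of code of your own. Each camera call takes 0.05 s, during which the arm holds its last target. There are 200 camera calls.

## Working session

There is one attempt and no reset: what is moved stays moved. The work goes in short steps, Python scripts to look and compute and a tool call to move; the robot and the scene stay as the last step left them, time stands still between calls to the robot, and variables do not carry over. Pictures are saved under pics/ and viewed, on a budget of 10 in all, crops included, one or two more only if the job needs it, and the job is handed in when it is done.

Besides the shell and the picture viewer there is one more tool, called as name(argument=value, ...), one argument or row to a line, values as JSON. apply_moves: Moves the arm, as the interface text tells. Its arguments: {"type":"object","properties":{"series":{"type":"array"},"fingers":{"type":"number"},"newtons":{"type":"number"}},"required":["series"]}

```bash
mkdir -p pics; cat > h.py <<'E'
from rig import *
import numpy as np, cv2
def ray(im,px):
    E=np.array(im["extrinsics"]);d=E[:3,:3]@np.array([(px[0]-im["cx"])/im["fx"],(px[1]-im["cy"])/im["fy"],1]);return E[:3,3],d
def atz(im,px,z):
    o,d=ray(im,px);return o+d*(z-o[2])/d[2]
def proj(im,p):
    E=np.linalg.inv(np.array(im["extrinsics"]));c=E[:3,:3]@np.array(p)+E[:3,3];return [im["fx"]*c[0]/c[2]+im["cx"],im["fy"]*c[1]/c[2]+im["cy"]]
E
python3 - <<'E'
from h import *
s=sense();print({k:np.round(v,3).tolist() for k,v in s.items()})
Z=dict(chest=0,low_edge=156,cup=156,top_edge=166,bay_floor=30,flask=0,jar=0,dishes=0,beaker=0,spray=0)
ims={}
for n in("top","side"):
    im=get_image(n);ims[n]=im;cv2.imwrite(f"pics/{n}0.png",im["color"])
    print(n,np.round(im["extrinsics"],3).tolist(),im["fx"])
    for l,z in Z.items():
        for r in pinpoint(l,im)[:3]:
            print(n,l,round(r["score"],2),np.round(r["location"]),np.round(atz(im,r["location"],z)[:2]))
E
```

```text
{'clock': 0.0, 'q': [-1.379, 0.418, -0.01, 1.614, 0.005, 1.111, -0.053], 'joint_vel': [-0.001, 0.001, 0.0, -0.0, 0.001, -0.0, 0.0], 'effort': [0.001, -86.445, 0.679, -43.488, 0.019, 0.008, -0.0], 'ee_pos': [144.123, 607.799, 230.671], 'ee_rot': [-0.365, -3.12, 0.002], 'contact_force': [0.399, -0.195, 0.267], 'torque': [-0.0, -0.021, -0.03], 'grip_width': 85.545}
top [[0.022, -0.998, 0.057, 417.403], [-1.0, -0.023, -0.005, 42.645], [0.006, -0.057, -0.998, 1563.573], [0.0, 0.0, 0.0, 1.0]] 553.7490753760795
top low_edge 0.8 [279. 196.] [583. 140.]
top cup 0.79 [303. 196.] [583.  79.]
top cup 0.72 [477. 179.] [ 638. -365.]
top top_edge 0.66 [344. 195.] [587. -25.]
top flask 0.75 [197. 178.] [645. 387.]
top flask 0.72 [204. 231.] [497. 360.]
top flask 0.7 [241. 193.] [606. 259.]
top jar 0.68 [459. 250.] [ 457. -362.]
top dishes 0.67 [195. 176.] [652. 393.]
top beaker 0.57 [480. 179.] [ 663. -420.]
top spray 0.86 [151. 284.] [343. 503.]
side [[0.025, 0.817, -0.576, 1278.678], [1.0, -0.018, 0.019, 18.32], [0.005, -0.576, -0.817, 1224.504], [0.0, 0.0, 0.0, 1.0]] 510.6966260414649
side low_edge 0.6 [362. 258.] [585. 132.]
side cup 0.58 [341. 259.] [588.  79.]
side top_edge 0.61 [296. 258.] [587. -33.]
side flask 0.86 [404. 293.] [599. 253.]
side flask 0.82 [437. 226.] [375. 378.]
side flask 0.55 [437. 260.] [496. 362.]
side jar 0.68 [179. 251.] [ 449. -378.]
side dishes 0.58 [458. 306.] [644. 394.]
side beaker 0.9 [152. 320.] [ 665. -419.]
side spray 0.9 [475. 216.] [341. 501.]
```

View pics/top0.png

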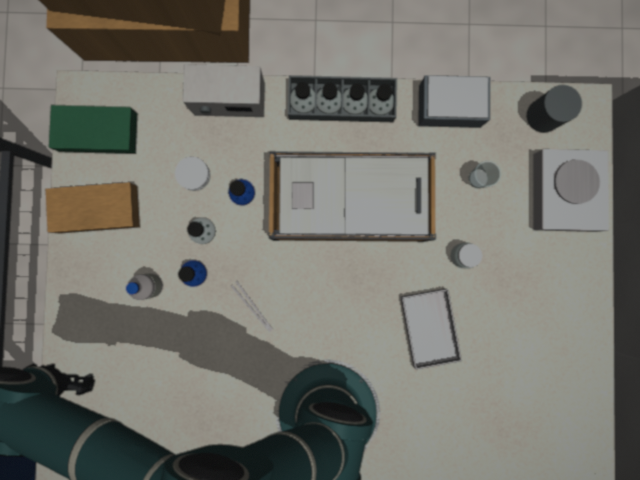

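View pics/side0.png

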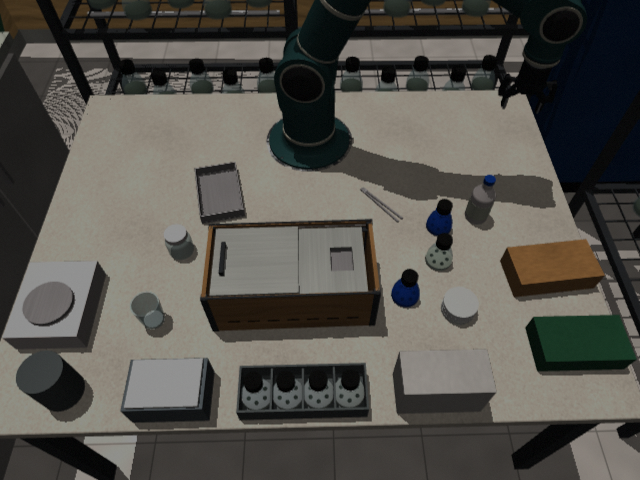

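The scene has several flask shapes. In the top view, the clear one at (202,231) stands alone, blue look-alikes sit at (241,192) and (193,272), and four racked flasks are at (302..382,95). By the description I choose (202,231), at world ≈ (497,360). Next I'll check it in one crop, together with the chest edges.

```bash
python3 - <<'E'
from h import *
im=get_image("top");c=im["color"]
a=cv2.resize(c[140:250,140:440],None,fx=2.66,fy=2.66,interpolation=cv2.INTER_CUBIC)
sd=get_image("side");b=cv2.resize(sd["color"][205:335,200:460],None,fx=2.2,fy=2.2,interpolation=cv2.INTER_CUBIC)
b=cv2.copyMakeBorder(b,0,0,0,a.shape[1]-b.shape[1],cv2.BORDER_CONSTANT)
cv2.imwrite("pics/c1.png",np.vstack([a,b]))
# flask by stopper top / networks
for l in("flask","chest","bay_floor","low_edge","cup","top_edge"):
  for n,i in(("top",im),("side",sd)):
    print(l,n,[(np.round(r["location"],1).tolist(),round(r["score"],2)) for r in pinpoint(l,i)[:4]],[np.round(r["location"],1).tolist() for r in find_in(l,i)[:4]])
E
```

```text
flask top [([193.6, 275.4], 0.81), ([241.1, 194.9], 0.7), ([204.1, 231.6], 0.61)] [[242.4, 193.0], [194.1, 271.8], [205.1, 229.4]]
flask side [([436.7, 262.3], 0.59), ([435.0, 225.7], 0.59), ([401.4, 291.1], 0.57)] [[443.8, 221.9], [442.6, 252.4], [404.3, 287.7], [251.9, 261.0]]
chest top [([279.2, 194.6], 0.3)] [[379.7, 193.9], [385.0, 193.2]]
chest side [] [[268.0, 285.7]]
bay_floor top [] [[378.1, 197.7]]
bay_floor side [] [[272.3, 288.0], [329.7, 263.0]]
low_edge top [([280.6, 197.3], 0.59)] [[314.7, 198.0]]
low_edge side [([361.7, 257.5], 0.76)] [[331.0, 262.7], [271.6, 285.7]]
cup top [([300.0, 196.0], 0.56)] [[313.4, 195.5]]
cup side [([338.7, 257.2], 0.72)] [[329.3, 262.3]]
top_edge top [([343.6, 194.3], 0.65)] [[385.3, 193.2], [381.8, 194.4], [195.3, 173.4]]
top_edge side [([298.2, 257.0], 0.83)] [[255.1, 260.4]]
```

View pics/c1.png

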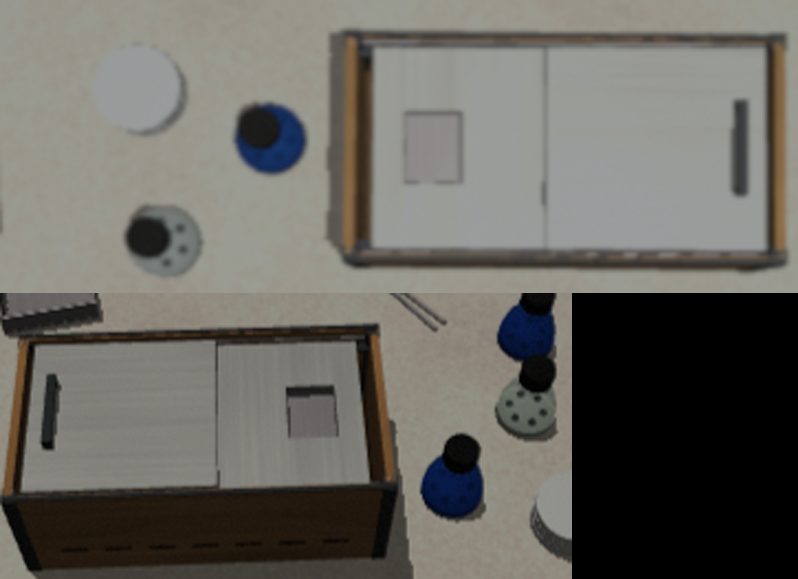

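The crop shows the clear dotted flask with its stopper at about (195.6,229). It stands apart from the blue ones, so the choice holds. The cup spans crop px 404–463 × 111–183, the low door's end is at 372, and the upper door's edge is at 545.

```bash
python3 - <<'E'
from h import *
im=get_image("top")
def w(n,x,y,z): print(n,np.round(atz(im,(140+x/2.66-.3,140+y/2.66-.3),z),1)[:2])
w("rimL in-top",357,40,171);w("rimL in-bot",357,255,171);w("rimR in top",774,40,171);w("rimR in bot",774,255,171)
w("rim top L",346,34,171);w("rim top R",786,36,171);w("rim bot L",346,262,171);w("rim bot R",786,264,171)
w("cup tl",404,111,156);w("cup br",463,183,156);w("cup bl",404,183,156);w("cup tr",463,111,156)
w("low edge t",372,45,156);w("low edge b",372,249,156)
w("topedge t",545,45,166);w("topedge b",547,249,166)
w("handle",740,147,182)
w("stopper",148,237,106);w("base",169,241,6);w("bluestop",259,127,106)
# triangulated network points
sd=get_image("side")
def tri(a,b):
    A=[];B=[]
    M=np.zeros((3,3));v=np.zeros(3)
    for i,p in((im,a),(sd,b)):
        o,d=ray(i,p);d/=np.linalg.norm(d);P=np.eye(3)-np.outer(d,d);M+=P;v+=P@o
    return np.round(np.linalg.solve(M,v),1)
print(tri((195.6,229.1),(200+537/2.2,205+(372-293)/2.2)),"stopper tri")
print(np.round(atz(sd,(200+537/2.2,205+(370-293)/2.2),96)),"stopper mid side")
for x,y,z,n in((287,390,156,"cup"),(338,437,156,"cup"),(217,341,166,"te"),(217,487,166,"te"),(355,341,156,"le"),(370,485,156,"le")):
    print(n,np.round(atz(sd,(200+x/2.2,205+(y-293)/2.2),z)))
E
```

```text
rimL in-top [684.9 155.3]
rimL in-bot [479.7 149.7]
rimR in top [ 694.2 -242.9]
rimR in bot [ 488.6 -245.1]
rim top L [690.4 165.9]
rim top R [ 698.4 -254.3]
rim bot L [472.8 159.9]
rim bot R [ 480.3 -256.6]
cup tl [619.9 109.5]
cup br [551.8  51.1]
cup bl [550.5 107.7]
cup tr [621.3  52.7]
low edge t [683.3 141.9]
low edge b [486.4 136.7]
topedge t [685.3 -24.4]
topedge b [489.7 -30.2]
handle [ 589.4 -209.6]
stopper [495.7 362. ]
base [497.4 361.5]
bluestop [607.8 255.6]
[495.5 363.   95. ] stopper tri
[493. 363.  96.] stopper mid side
cup [557.  52. 156.]
cup [621. 107. 156.]
te [492. -28. 166.]
te [687. -27. 166.]
le [488. 135. 156.]
le [683. 139. 156.]
```

apply_moves(
  series=[
    {"dp": [0,0,0],"turn": [0,0,6.3]},
    {"dp": [0,0,0],"turn": [0,0,6.3]},
    {"dp": [0,0,0],"turn": [0,0,6.3]},
    {"dp": [0,0,0],"turn": [0,0,6.3]},
    {"dp": [0,0,0],"turn": [0,0,6.3]},
    {"dp": [0,0,0],"turn": [0,0,6.3]},
    {"dp": [0,0,0],"turn": [0,0,6.3]},
    {"dp": [0,0,0],"turn": [0,0,6.3]},
    {"dp": [0,0,0],"turn": [0,0,6.3]},
    {"dp": [0,0,0],"turn": [0,0,6.3]},
    {"dp": [0,0,0],"turn": [0,0,6.3]},
    {"dp": [0,0,0],"turn": [0,0,6.3]},
  ],
  fingers=1,
  newtons=60,
)

```text
clock: 3.5
ee_pos: [144.2, 608.1, 231.3]
ee_rot: [2.207, 2.236, -0.0]
contact_force: [0.1, 0.7, -0.8]
grip_width: 0.0
```

apply_moves(
  series=[
    {"dp": [-29.5,24.1,0],"turn": [0,0,0]},
    {"dp": [-29.5,24.1,0],"turn": [0,0,0]},
    {"dp": [-29.5,24.1,0],"turn": [0,0,0]},
    {"dp": [-29.5,24.1,0],"turn": [0,0,0]},
    {"dp": [-29.5,24.1,0],"turn": [0,0,0]},
    {"dp": [-29.5,24.1,0],"turn": [0,0,0]},
    {"dp": [-29.5,24.1,0],"turn": [0,0,0]},
    {"dp": [-29.5,24.1,0],"turn": [0,0,0]},
    {"dp": [-29.5,24.1,0],"turn": [0,0,0]},
    {"dp": [-29.5,24.1,0],"turn": [0,0,0]},
    {"dp": [-29.5,24.1,0],"turn": [0,0,0]},
    {"dp": [-29.5,24.1,0],"turn": [0,0,0]},
  ],
)

```text
clock: 4.5
ee_pos: [440.8, 258.0, 231.6]
ee_rot: [-2.2, -2.242, -0.001]
contact_force: [0.2, 1.8, -0.8]
grip_width: 0.1
```

apply_moves(
  series=[
    {"dp": [-29.5,24.1,0],"turn": [0,0,0]},
    {"dp": [-29.5,24.1,0],"turn": [0,0,0]},
    {"dp": [-29.5,24.1,0],"turn": [0,0,0]},
    {"dp": [-29.5,24.1,0],"turn": [0,0,0]},
    {"dp": [-29.5,24.1,0],"turn": [0,0,0]},
    {"dp": [-29.5,24.1,0],"turn": [0,0,0]},
    {"dp": [0,0,0],"turn": [0,0,0]},
    {"dp": [0,0,0],"turn": [0,0,0]},
  ],
)

```text
clock: 5.17
ee_pos: [588.5, 83.0, 231.1]
ee_rot: [2.204, 2.237, -0.001]
contact_force: [0.2, 0.5, -0.0]
grip_width: -0.3
```

apply_moves(
  series=[
    {"dp": [-1,-2,17],"turn": [0,0,0]},
    {"dp": [-1,0,17],"turn": [0,0,0]},
    {"dp": [-1,0,17],"turn": [0,0,0]},
    {"dp": [0,0,17],"turn": [0,0,0]},
    {"dp": [0,0,9],"turn": [0,0,0]},
    {"dp": [0,0,7],"turn": [0,0,0]},
    {"dp": [0,0,0],"turn": [0,0,0]},
    {"dp": [0,0,0],"turn": [0,0,0]},
  ],
)

```text
clock: 5.83
ee_pos: [585.9, 82.6, 147.8]
ee_rot: [2.2, 2.242, 0.0]
contact_force: [0.4, -0.9, -0.3]
grip_width: -0.0
```

apply_moves(
  series=[
    {"dp": [-5,0,0],"turn": [0,0,0]},
    {"dp": [-4,0,0],"turn": [0,0,0]},
    {"dp": [-3,0,0],"turn": [0,0,0]},
    {"dp": [-3,0,0],"turn": [0,0,0]},
    {"dp": [-3,0,0],"turn": [0,0,0]},
    {"dp": [-3,0,0],"turn": [0,0,0]},
    {"dp": [-3,0,0],"turn": [0,0,0]},
  ],
)

```text
clock: 6.42
ee_pos: [586.3, 58.7, 147.5]
ee_rot: [-2.2, -2.242, -0.001]
contact_force: [-1.0, 5.5, 2.8]
grip_width: 0.0
```

apply_moves(
  series=[
    {"dp": [-4,0,0],"turn": [0,0,0]},
    {"dp": [-4,0,0],"turn": [0,0,0]},
    {"dp": [-4,0,0],"turn": [0,0,0]},
    {"dp": [-4,0,0],"turn": [0,0,0]},
    {"dp": [-4,0,0],"turn": [0,0,0]},
    {"dp": [-4,0,0],"turn": [0,0,0]},
    {"dp": [-4,0,0],"turn": [0,0,0]},
    {"dp": [-4,0,0],"turn": [0,0,0]},
    {"dp": [-4,0,0],"turn": [0,0,0]},
    {"dp": [-4,0,0],"turn": [0,0,0]},
    {"dp": [-4,0,0],"turn": [0,0,0]},
    {"dp": [-4,0,0],"turn": [0,0,0]},
  ],
)

```text
clock: 7.42
ee_pos: [587.1, 10.8, 147.5]
ee_rot: [-2.199, -2.242, -0.001]
contact_force: [-1.8, 5.6, 3.1]
grip_width: 0.3
```

apply_moves(
  series=[
    {"dp": [6,0,0],"turn": [0,0,0]},
    {"dp": [5,0,-5],"turn": [0,0,0]},
    {"dp": [0,0,-20],"turn": [0,0,0]},
    {"dp": [0,0,-25],"turn": [0,0,0]},
    {"dp": [0,0,0],"turn": [0,0,0]},
    {"dp": [0,0,0],"turn": [0,0,0]},
  ],
)

```text
clock: 7.92
ee_pos: [587.6, 21.9, 198.7]
ee_rot: [2.199, 2.242, 0.003]
contact_force: [-0.2, -0.6, -1.1]
grip_width: 0.2
```

```bash
python3 - <<'E'
from h import *
im=get_image("side");cv2.imwrite("pics/s2.png",cv2.resize(im["color"][205:335,190:390],None,fx=4,fy=4,interpolation=cv2.INTER_CUBIC))
for l in("low_edge","top_edge"): print([(np.round(r["location"],1).tolist(),np.round(atz(im,r["location"],156 if l[0]=="l" else 166))) for r in pinpoint(l,im)[:2]])
E
```

```text
[([342.0, 257.7], array([583.,  80., 156.]))]
[([297.9, 258.0], array([588., -29., 166.]))]
```

View pics/s2.png

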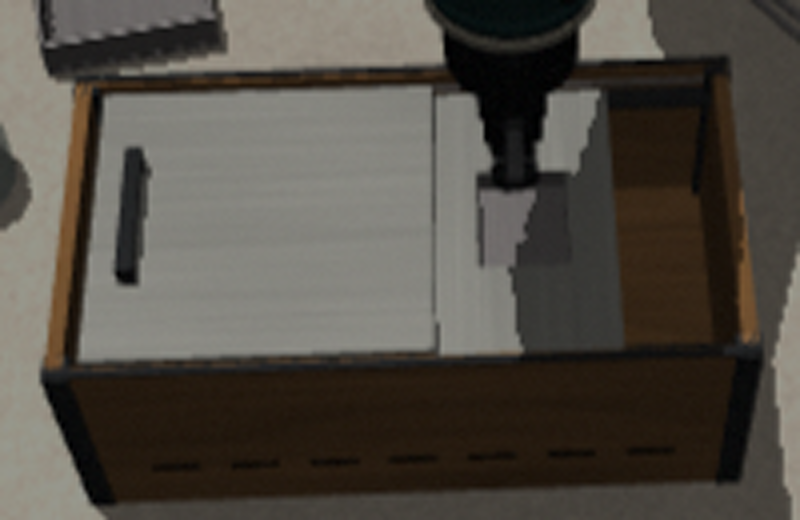

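The picture shows the bay opening (door edge ≈ (342,258) px, y ≈ 83–86) and the upper door unmoved. Next I'll go behind the trailing flange.

apply_moves(
  series=[
    {"dp": [25,0,0],"turn": [0,0,0]},
    {"dp": [25,-1,0],"turn": [0,0,0]},
    {"dp": [25,0,0],"turn": [0,0,0]},
    {"dp": [23,0,0],"turn": [0,0,0]},
    {"dp": [0,0,5],"turn": [0,0,0]},
    {"dp": [0,0,15],"turn": [0,0,0]},
    {"dp": [0,0,15],"turn": [0,0,0]},
    {"dp": [0,0,15],"turn": [0,0,0]},
    {"dp": [0,0,10],"turn": [0,0,0]},
    {"dp": [0,0,0],"turn": [0,0,0]},
    {"dp": [0,0,0],"turn": [0,0,0]},
  ],
)

```text
clock: 8.98
ee_pos: [583.9, 118.9, 137.0]
ee_rot: [-2.201, -2.242, 0.002]
contact_force: [0.1, -0.1, 0.4]
grip_width: -0.1
```

apply_moves(
  series=[
    {"dp": [-5,0,0],"turn": [0,0,0]},
    {"dp": [-5,0,0],"turn": [0,0,0]},
    {"dp": [-3,0,0],"turn": [0,0,0]},
    {"dp": [-3,0,0],"turn": [0,0,0]},
    {"dp": [-3,0,0],"turn": [0,0,0]},
    {"dp": [-3,0,0],"turn": [0,0,0]},
    {"dp": [-3,0,0],"turn": [0,0,0]},
    {"dp": [-3,0,0],"turn": [0,0,0]},
  ],
)

```text
clock: 9.65
ee_pos: [584.6, 91.8, 137.4]
ee_rot: [-2.2, -2.242, -0.001]
contact_force: [-1.0, 5.3, 1.3]
grip_width: 0.3
```

apply_moves(
  series=[
    {"dp": [-4,0,0],"turn": [0,0,0]},
    {"dp": [-4,0,0],"turn": [0,0,0]},
    {"dp": [-4,0,0],"turn": [0,0,0]},
    {"dp": [-4,0,0],"turn": [0,0,0]},
    {"dp": [-4,0,0],"turn": [0,0,0]},
    {"dp": [-4,0,0],"turn": [0,0,0]},
    {"dp": [-4,0,0],"turn": [0,0,0]},
    {"dp": [-4,0,0],"turn": [0,0,0]},
    {"dp": [-4,0,0],"turn": [0,0,0]},
    {"dp": [-4,0,0],"turn": [0,0,0]},
    {"dp": [-4,0,0],"turn": [0,0,0]},
    {"dp": [-4,0,0],"turn": [0,0,0]},
  ],
)

```text
clock: 10.65
ee_pos: [585.5, 43.8, 137.5]
ee_rot: [-2.199, -2.242, -0.001]
contact_force: [-1.6, 4.8, 4.2]
grip_width: -0.3
```

apply_moves(
  series=[
    {"dp": [-2,0,0],"turn": [0,0,0]},
    {"dp": [-1,0,0],"turn": [0,0,0]},
    {"dp": [-1,0,0],"turn": [0,0,0]},
    {"dp": [-1,0,0],"turn": [0,0,0]},
    {"dp": [-1,0,0],"turn": [0,0,0]},
    {"dp": [-1,0,0],"turn": [0,0,0]},
    {"dp": [-1,0,0],"turn": [0,0,0]},
    {"dp": [-1,0,0],"turn": [0,0,0]},
  ],
)

```text
clock: 11.32
ee_pos: [585.6, 34.8, 137.4]
ee_rot: [-2.2, -2.242, -0.0]
contact_force: [-2.6, 5.9, 4.6]
grip_width: -0.3
```

apply_moves(
  series=[
    {"dp": [-1,0,0],"turn": [0,0,0]},
    {"dp": [-1,0,0],"turn": [0,0,0]},
    {"dp": [-1,0,0],"turn": [0,0,0]},
    {"dp": [-1,0,0],"turn": [0,0,0]},
  ],
)

```text
clock: 11.65
ee_pos: [585.7, 30.8, 137.4]
ee_rot: [-2.2, -2.242, -0.0]
contact_force: [-3.1, 5.1, 3.3]
grip_width: -0.0
```

apply_moves(
  series=[
    {"dp": [-1,0,0],"turn": [0,0,0]},
    {"dp": [-1,0,0],"turn": [0,0,0]},
    {"dp": [-1,0,0],"turn": [0,0,0]},
  ],
)

```text
clock: 11.9
ee_pos: [585.7, 27.8, 137.4]
ee_rot: [-2.2, -2.242, -0.0]
contact_force: [-3.1, 5.6, 4.2]
grip_width: 0.0
```

apply_moves(
  series=[
    {"dp": [-1,0,0],"turn": [0,0,0]},
    {"dp": [-1,0,0],"turn": [0,0,0]},
    {"dp": [-1,0,0],"turn": [0,0,0]},
  ],
)

```text
clock: 12.15
ee_pos: [585.8, 24.8, 137.4]
ee_rot: [-2.2, -2.242, -0.0]
contact_force: [-2.0, 4.8, 3.6]
grip_width: 0.4
```

apply_moves(
  series=[
    {"dp": [-1,0,0],"turn": [0,0,0]},
    {"dp": [-1,0,0],"turn": [0,0,0]},
  ],
)

```text
clock: 12.32
ee_pos: [585.9, 22.8, 137.4]
ee_rot: [-2.2, -2.242, -0.0]
contact_force: [-3.2, 4.8, 3.5]
grip_width: -0.2
```

apply_moves(
  series=[
    {"dp": [-1,0,0],"turn": [0,0,0]},
    {"dp": [-1,0,0],"turn": [0,0,0]},
    {"dp": [-1,0,0],"turn": [0,0,0]},
  ],
)

```text
clock: 12.57
ee_pos: [585.9, 19.8, 137.4]
ee_rot: [-2.2, -2.242, -0.0]
contact_force: [-1.9, 5.1, 3.8]
grip_width: -0.0
```

apply_moves(
  series=[
    {"dp": [-1,0,0],"turn": [0,0,0]},
    {"dp": [-1,0,0],"turn": [0,0,0]},
  ],
)

```text
clock: 12.73
ee_pos: [585.9, 17.8, 137.4]
ee_rot: [-2.2, -2.242, -0.0]
contact_force: [-2.5, 4.2, 4.5]
grip_width: -0.2
```

apply_moves(
  series=[
    {"dp": [-1,0,0],"turn": [0,0,0]},
    {"dp": [-1,0,0],"turn": [0,0,0]},
  ],
)

```text
clock: 12.9
ee_pos: [586.0, 16.3, 137.4]
ee_rot: [-2.199, -2.242, -0.001]
contact_force: [-2.9, 11.7, 4.5]
grip_width: -0.5
```

apply_moves(
  series=[
    {"dp": [-1,0,0],"turn": [0,0,0]},
    {"dp": [-1,0,0],"turn": [0,0,0]},
  ],
)

```text
clock: 13.07
ee_pos: [585.9, 15.2, 137.4]
ee_rot: [-2.198, -2.243, -0.002]
contact_force: [-3.1, 11.5, 6.2]
grip_width: -0.3
```

apply_moves(
  series=[
    {"dp": [-1,0,0],"turn": [0,0,0]},
    {"dp": [-1,0,0],"turn": [0,0,0]},
  ],
)

```text
clock: 13.23
ee_pos: [586.0, 13.2, 137.4]
ee_rot: [-2.197, -2.243, -0.002]
contact_force: [-3.1, 12.1, 5.2]
grip_width: -0.3
```

apply_moves(
  series=[
    {"dp": [-1,0,0],"turn": [0,0,0]},
    {"dp": [0,0,0],"turn": [0,0,0]},
  ],
)

```text
clock: 13.4
ee_pos: [586.0, 12.0, 137.4]
ee_rot: [-2.198, -2.242, -0.002]
contact_force: [-3.2, 10.9, 4.8]
grip_width: -0.3
```

apply_moves(
  series=[
    {"dp": [-1,0,0],"turn": [0,0,0]},
    {"dp": [0,0,0],"turn": [0,0,0]},
  ],
)

```text
clock: 13.57
ee_pos: [586.0, 11.0, 137.4]
ee_rot: [-2.198, -2.243, -0.002]
contact_force: [-3.4, 10.7, 4.5]
grip_width: -0.3
```

apply_moves(
  series=[
    {"dp": [-0.6,0,0],"turn": [0,0,0]},
    {"dp": [0,0,0],"turn": [0,0,0]},
  ],
)

```text
clock: 13.73
ee_pos: [586.0, 10.5, 137.4]
ee_rot: [-2.198, -2.242, -0.002]
contact_force: [-3.8, 11.4, 4.4]
grip_width: -0.1
```

apply_moves(
  series=[
    {"dp": [-0.7,0,0],"turn": [0,0,0]},
    {"dp": [0,0,0],"turn": [0,0,0]},
  ],
)

```text
clock: 13.9
ee_pos: [586.0, 10.3, 137.4]
ee_rot: [-2.197, -2.243, -0.002]
contact_force: [-2.7, 14.1, 5.9]
grip_width: -0.1
```

apply_moves(
  series=[
    {"dp": [-0.5,0,0],"turn": [0,0,0]},
    {"dp": [0,0,0],"turn": [0,0,0]},
  ],
)

```text
clock: 14.07
ee_pos: [586.0, 10.3, 137.4]
ee_rot: [-2.196, -2.243, -0.003]
contact_force: [-3.2, 16.9, 6.8]
grip_width: 0.3
```

The door is at its rigid stop: it stayed at 10.3 as the force rose to 17 N, after about 6 mm of catch travel. Now the flask.

apply_moves(
  series=[
    {"dp": [3,0,0],"turn": [0,0,0]},
    {"dp": [6,0,0],"turn": [0,0,0]},
    {"dp": [0,0,-15],"turn": [0,0,0]},
    {"dp": [0,0,-25],"turn": [0,0,0]},
    {"dp": [0,0,-30],"turn": [0,0,0]},
    {"dp": [0,0,-25],"turn": [0,0,0]},
    {"dp": [25,-6,0],"turn": [0,0,0]},
    {"dp": [25,-6,0],"turn": [0,0,0]},
    {"dp": [25,-6,0],"turn": [0,0,0]},
    {"dp": [25,-6,0],"turn": [0,0,0]},
    {"dp": [30,-8,0],"turn": [0,0,0]},
    {"dp": [30,-8,0],"turn": [0,0,0]},
  ],
  fingers=1,
)

```text
clock: 15.07
ee_pos: [542.7, 176.5, 232.3]
ee_rot: [2.201, 2.24, -0.0]
contact_force: [0.4, 0.3, -0.2]
grip_width: -0.2
```

apply_moves(
  series=[
    {"dp": [30,-8,0],"turn": [0,0,0]},
    {"dp": [30,-8,0],"turn": [0,0,0]},
    {"dp": [30,-8,0],"turn": [0,0,0]},
    {"dp": [30,-8,0],"turn": [0,0,0]},
    {"dp": [30,-6,0],"turn": [0,0,0]},
    {"dp": [30,-6,0],"turn": [0,0,0]},
    {"dp": [0,0,0],"turn": [0,0,0]},
    {"dp": [0,0,0],"turn": [0,0,0]},
  ],
  fingers=0,
)

```text
clock: 15.73
ee_pos: [495.0, 356.3, 231.8]
ee_rot: [2.197, 2.245, -0.001]
contact_force: [0.8, -1.2, -0.2]
grip_width: 85.2
```

```bash
python3 - <<'E'
from h import *
s=sense();print(s["ee_pos"],s["ee_rot"],s["grip_width"])
im=get_image("side");sd=im["color"]
print(proj(im,[495.5,362.5,95]))
cv2.imwrite("pics/s3.png",np.hstack([cv2.resize(sd[200:320,380:500],(400,400),interpolation=cv2.INTER_CUBIC),cv2.resize(sd[200:340,200:390],(400,400),interpolation=cv2.INTER_CUBIC)]))
for l in("low_edge","top_edge"): print([(np.round(r["location"],1).tolist(),np.round(atz(im,r["location"],156 if l[0]=="l" else 166))) for r in pinpoint(l,im)[:2]])
E
```

```text
[494.97823607 356.26349144 231.79241358] [ 2.19749774e+00  2.24458451e+00 -1.00572244e-03] 85.1832203589354
[np.float64(444.1412738822993), np.float64(240.90776551797447)]
[([307.9, 259.3], array([586.,  -5., 156.]))]
[([297.3, 253.4], array([575., -31., 166.]))]
```

View pics/s3.png

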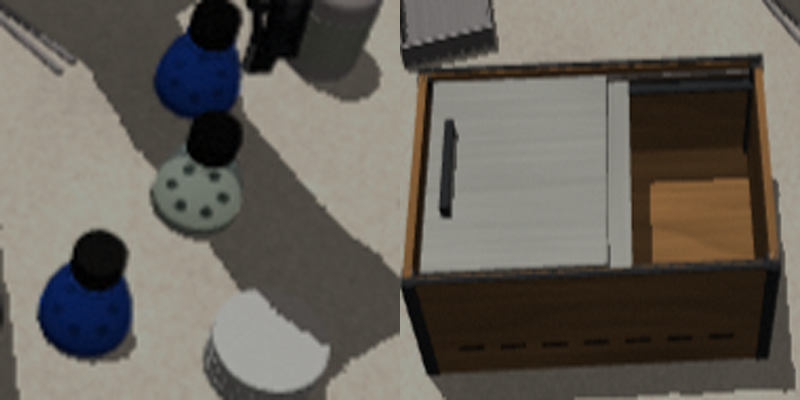

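The picture shows the door home, with a ~25 mm strip visible and the upper door in place. The stopper at (444,241) px matches my estimate to within 1 px. Descending to grip.

apply_moves(
  series=[
    {"dp": [6,0.5,0],"turn": [0,0,0]},
    {"dp": [0,0,25],"turn": [0,0,0]},
    {"dp": [0,0,30],"turn": [0,0,0]},
    {"dp": [0,0,30],"turn": [0,0,0]},
    {"dp": [0,0,25],"turn": [0,0,0]},
    {"dp": [0,0,20],"turn": [0,0,0]},
    {"dp": [0,0,15],"turn": [0,0,0]},
    {"dp": [0,0,10],"turn": [0,0,0]},
    {"dp": [0,0,0],"turn": [0,0,0]},
    {"dp": [0,0,0],"turn": [0,0,0]},
  ],
)

```text
clock: 16.72
ee_pos: [496.5, 360.6, 77.6]
ee_rot: [2.201, 2.241, -0.0]
contact_force: [0.1, -0.1, 0.8]
grip_width: 85.2
```

apply_moves(
  series=[
    {"dp": [0,0,0],"turn": [0,0,0]},
    {"dp": [0,0,0],"turn": [0,0,0]},
    {"dp": [0,0,0],"turn": [0,0,0]},
    {"dp": [0,0,0],"turn": [0,0,0]},
    {"dp": [0,0,0],"turn": [0,0,0]},
    {"dp": [0,0,0],"turn": [0,0,0]},
    {"dp": [0,0,0],"turn": [0,0,0]},
    {"dp": [0,0,0],"turn": [0,0,0]},
  ],
  fingers=1,
  newtons=45,
)

```text
clock: 17.38
ee_pos: [496.4, 361.1, 78.2]
ee_rot: [-2.201, -2.242, -0.002]
contact_force: [-2.0, -1.5, 8.2]
grip_width: 40.6
```

apply_moves(
  series=[
    {"dp": [0,0,-5],"turn": [0,0,0]},
    {"dp": [0,0,-10],"turn": [0,0,0]},
    {"dp": [0,0,-15],"turn": [0,0,0]},
    {"dp": [0,0,-20],"turn": [0,0,0]},
    {"dp": [0,0,-25],"turn": [0,0,0]},
    {"dp": [0,0,-25],"turn": [0,0,0]},
    {"dp": [0,0,-25],"turn": [0,0,0]},
    {"dp": [0,0,-25],"turn": [0,0,0]},
    {"dp": [0,0,-25],"turn": [0,0,0]},
    {"dp": [0,0,-15],"turn": [0,0,0]},
    {"dp": [0,0,-10],"turn": [0,0,0]},
    {"dp": [0,0,0],"turn": [0,0,0]},
  ],
)

```text
clock: 18.38
ee_pos: [496.7, 361.0, 279.7]
ee_rot: [2.201, 2.242, 0.005]
contact_force: [1.3, 0.8, -1.7]
grip_width: 40.9
```

```bash
python3 - <<'E'
from h import *
s=sense();print(s["ee_pos"],s["ee_rot"],s["grip_width"],s["contact_force"])
im=get_image("side");sd=im["color"]
p=s["ee_pos"];print(proj(im,[p[0],p[1],p[2]-77]))
u,v=map(int,proj(im,[p[0],p[1],p[2]-30]))
print(u,v);cv2.imwrite("pics/s4.png",cv2.resize(sd[v-60:v+60,u-60:u+60],(480,480),interpolation=cv2.INTER_CUBIC))
E
```

```text
[496.67550882 361.03421857 279.74161501] [2.20086948 2.24168294 0.0048659 ] 40.90840187002923 [ 1.33787174  0.82932785 -1.6823006 ]
[np.float64(451.88161819166703), np.float64(216.8765825205288)]
455 205
```

View pics/s4.png

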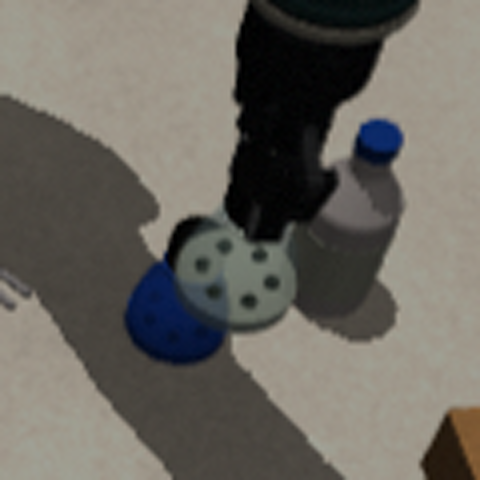

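The picture shows the clear flask held upright by its stopper, clear of the bench. Carrying it to the bay.

apply_moves(
  series=[
    {"dp": [-10,3,0],"turn": [0,0,0]},
    {"dp": [-20,6,0],"turn": [0,0,0]},
    {"dp": [-28,8,0],"turn": [0,0,0]},
    {"dp": [-28,8,0],"turn": [0,0,0]},
    {"dp": [-28,8,0],"turn": [0,0,0]},
    {"dp": [-28,8,0],"turn": [0,0,0]},
    {"dp": [-28,8,0],"turn": [0,0,0]},
    {"dp": [-28,8,0],"turn": [0,0,0]},
    {"dp": [-28,8,0],"turn": [0,0,0]},
    {"dp": [-28,8,0],"turn": [0,0,0]},
    {"dp": [-20,6,0],"turn": [0,0,0]},
    {"dp": [-10,3,0],"turn": [0,0,0]},
  ],
)

```text
clock: 19.43
ee_pos: [583.3, 74.1, 276.2]
ee_rot: [2.205, 2.238, -0.003]
contact_force: [0.5, -0.3, -2.1]
grip_width: 40.7
```

apply_moves(
  series=[
    {"dp": [0,0,0],"turn": [0,0,0]},
    {"dp": [0,0,0],"turn": [0,0,0]},
    {"dp": [0,0,0],"turn": [0,0,0]},
  ],
)

```text
clock: 19.68
ee_pos: [582.9, 79.3, 276.7]
ee_rot: [-2.199, -2.243, 0.001]
contact_force: [0.3, 0.1, -1.9]
grip_width: 40.5
```

apply_moves(
  series=[
    {"dp": [-2,0,8],"turn": [0,0,0]},
    {"dp": [0,0,16],"turn": [0,0,0]},
    {"dp": [0,0,18],"turn": [0,0,0]},
    {"dp": [0,0,18],"turn": [0,0,0]},
    {"dp": [0,0,18],"turn": [0,0,0]},
    {"dp": [0,0,18],"turn": [0,0,0]},
    {"dp": [0,0,18],"turn": [0,0,0]},
    {"dp": [0,0,15],"turn": [0,0,0]},
    {"dp": [0,0,12],"turn": [0,0,0]},
    {"dp": [0,0,9],"turn": [0,0,0]},
    {"dp": [0,0,6],"turn": [0,0,0]},
    {"dp": [0,0,0],"turn": [0,0,0]},
  ],
)

```text
clock: 20.68
ee_pos: [583.0, 76.5, 120.3]
ee_rot: [-2.2, -2.242, 0.002]
contact_force: [-0.1, 0.2, -1.8]
grip_width: 40.8
```

apply_moves(
  series=[
    {"dp": [0,0,2],"turn": [0,0,0]},
    {"dp": [0,0,2],"turn": [0,0,0]},
    {"dp": [0,0,2],"turn": [0,0,0]},
    {"dp": [0,0,1],"turn": [0,0,0]},
    {"dp": [0,0,0],"turn": [0,0,0]},
  ],
)

```text
clock: 21.1
ee_pos: [583.4, 76.4, 114.3]
ee_rot: [2.201, 2.242, 0.0]
contact_force: [-1.1, -0.6, -1.8]
grip_width: 40.7
```

apply_moves(
  series=[
    {"dp": [0,0,1],"turn": [0,0,0]},
    {"dp": [0,0,1],"turn": [0,0,0]},
    {"dp": [0,0,1],"turn": [0,0,0]},
    {"dp": [0,0,1],"turn": [0,0,0]},
    {"dp": [0,0,0],"turn": [0,0,0]},
  ],
)

```text
clock: 21.52
ee_pos: [583.3, 76.3, 110.1]
ee_rot: [-2.201, -2.242, 0.0]
contact_force: [-0.4, -0.2, -0.7]
grip_width: 40.9
```

apply_moves(
  series=[
    {"dp": [0,0,0.8],"turn": [0,0,0]},
    {"dp": [0,0,0.7],"turn": [0,0,0]},
    {"dp": [0,0,0],"turn": [0,0,0]},
  ],
)

```text
clock: 21.77
ee_pos: [583.4, 76.3, 108.7]
ee_rot: [2.201, 2.242, -0.0]
contact_force: [-0.0, -0.2, -1.8]
grip_width: 41.1
```

apply_moves(
  series=[
    {"dp": [0,0,0.6],"turn": [0,0,0]},
    {"dp": [0,0,0.6],"turn": [0,0,0]},
    {"dp": [0,0,0],"turn": [0,0,0]},
  ],
)

```text
clock: 22.02
ee_pos: [583.5, 76.3, 108.2]
ee_rot: [-2.201, -2.242, -0.001]
contact_force: [-3.9, -0.6, 10.4]
grip_width: 40.8
```

apply_moves(
  series=[
    {"dp": [0,0,0.6],"turn": [0,0,0]},
    {"dp": [0,0,0],"turn": [0,0,0]},
  ],
)

```text
clock: 22.18
ee_pos: [583.6, 76.3, 108.2]
ee_rot: [-2.201, -2.242, -0.001]
contact_force: [-8.8, -1.2, 19.2]
grip_width: 41.0
```

apply_moves(
  series=[
    {"dp": [0,0,-1.2],"turn": [0,0,0]},
    {"dp": [0,0,0],"turn": [0,0,0]},
  ],
)

```text
clock: 22.35
ee_pos: [583.6, 76.4, 108.5]
ee_rot: [2.201, 2.242, 0.001]
contact_force: [-0.3, -0.2, -1.2]
grip_width: 41.0
```

apply_moves(
  series=[
    {"dp": [0,0,0],"turn": [0,0,0]},
    {"dp": [0,0,0],"turn": [0,0,0]},
    {"dp": [0,0,0],"turn": [0,0,0]},
    {"dp": [0,0,0],"turn": [0,0,0]},
    {"dp": [0,0,0],"turn": [0,0,0]},
    {"dp": [0,0,0],"turn": [0,0,0]},
  ],
  fingers=0.2,
)

```text
clock: 22.85
ee_pos: [583.4, 76.4, 108.2]
ee_rot: [2.201, 2.242, -0.0]
contact_force: [0.3, -0.3, -0.1]
grip_width: 68.4
```

apply_moves(
  series=[
    {"dp": [0,0,-5],"turn": [0,0,0]},
    {"dp": [0,0,-10],"turn": [0,0,0]},
    {"dp": [0,0,-20],"turn": [0,0,0]},
    {"dp": [0,0,-30],"turn": [0,0,0]},
    {"dp": [0,0,-30],"turn": [0,0,0]},
    {"dp": [0,0,-30],"turn": [0,0,0]},
    {"dp": [20,-20,0],"turn": [0,0,0]},
    {"dp": [30,-30,0],"turn": [0,0,0]},
    {"dp": [30,-30,0],"turn": [0,0,0]},
    {"dp": [30,-30,0],"turn": [0,0,0]},
    {"dp": [20,-20,0],"turn": [0,0,0]},
    {"dp": [0,0,0],"turn": [0,0,0]},
  ],
)

```text
clock: 23.85
ee_pos: [449.0, 206.6, 234.1]
ee_rot: [-2.192, -2.247, -0.001]
contact_force: [0.9, 0.8, -0.2]
grip_width: 68.3
```

```bash
python3 - <<'E'
from h import *
s=sense();print(s["clock"],s["ee_pos"],s["grip_width"],s["contact_force"])
im=get_image("side");t=get_image("top")
cv2.imwrite("pics/s5.png",np.hstack([cv2.resize(im["color"][200:340,200:390],(400,400),interpolation=cv2.INTER_CUBIC),cv2.resize(t["color"][120:270,250:450],(400,400),interpolation=cv2.INTER_CUBIC)]))
for l,z in(("low_edge",156),("top_edge",166),("flask",30)):
  for n,i in(("s",im),("t",t)): print(l,n,[(np.round(r["location"],1).tolist(),np.round(atz(i,r["location"],z))) for r in pinpoint(l,i)[:4]])
E
```

```text
23.85 [449.02200965 206.57536112 234.0524547 ] 68.31360046487657 [ 0.94638158  0.80050722 -0.20739546]
low_edge s [([309.7, 257.9], array([582.,  -0., 156.]))]
low_edge t [([333.5, 198.3], array([579.,   1., 156.]))]
top_edge s [([294.8, 260.1], array([594., -37., 166.]))]
top_edge t [([345.1, 194.6], array([588., -28., 166.]))]
flask s [([339.0, 283.3], array([583.,  76.,  30.])), ([438.6, 226.9], array([400., 374.,  30.])), ([403.4, 291.5], array([612., 247.,  30.]))]
flask t [([243.6, 194.0], array([600., 248.,  30.])), ([194.2, 275.1], array([372., 377.,  30.])), ([308.0, 201.8], array([582.,  68.,  30.]))]
```

View pics/s5.png

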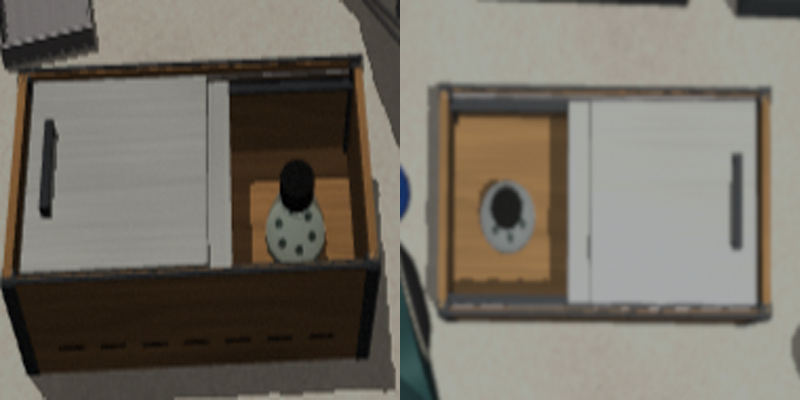

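The flask stands upright in the bay, at about (305,199) px in the top view. The lower door is home and the upper door has not moved, so I'm handing in.

```bash
python3 -c "
from rig import *
print(finish_job())"
```

```text
the job is handed in; nothing more can be done
None
```

The lower door is fully home, the flask stands upright in the opened bay, and the job was handed in at about 24 s with the arm clear.

- **Door:** I pushed it first by the cup, then by its trailing flange. The catch gave at about 11–12 N over roughly 6 mm. The door then stopped rigidly, with force readings no higher than about 17 N sideways. The trailing end finished about 153 mm from the chest's end wall.
- **Flask:** I took the clear flask by its stopper and lowered it until I felt the floor. It pressed the floor with up to about 19 N before I relaxed the arm and released it. The networks put it at about (583, 68–76), which is chest y of 115–122 mm.
- **Upper door:** In the top view its edge is at y ≈ −28, the same as at the start. The side-view network gave −37 (−28 to −33 earlier), but that point was also displaced in x. The picture shows the door in place, so I took that reading as noise.
- **Bystanders:** I touched none of them as far as I know. I did not measure their positions again at the end.

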